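# Pass an inspected seal cassette through the one-way gate

### The arm

A 6-joint arm with a two-finger parallel gripper is mounted at the origin on the work surface. World frame = base frame: x ahead of the robot, y to its left, z up, the work surface at z = 0. Lengths are in m, angles in rad, forces in N, time in s.
With the tool pointing down it reaches from about 0.225 to 0.875 m from the base axis. Payload 3.4 kg.
Tool frame: the origin (TCP) lies at the very end of the fingers, on their centre line; the grasp point (between the pads) lies 19 mm behind it; z points along the fingers, y is the line along which they close (so a half turn about z gives the same grasp; the last joint's range is limited). The gripper opens to 85 mm and grips with 20 to 120 N. Pads are 22 mm wide; open, the fingers measure 114 mm over their backs; the gripper's body (76 mm by 85 mm) begins 54 mm behind the grasp point. The pads swing forward as they close: fully open they stand 13 mm farther back than shut.
Start: joints at [1.187, 0.276, 1.505, -0, 1.361, -0.121], TCP at [0.149, 0.555, 0.197] pointing down, gripper open.
Joint ranges: [-2.89, 2.89], [-0.75, 2.08], [0.22, 2.7], [-1.18, 4.32], [0.11, 2.71], [-2.7, 2.7]. Speed limits (rad/s): [2.57, 2.57, 3.14, 3.14, 3.14, 3.14].

### API

Orientations are given as a unit quaternion [w, x, y, z].
In Python, from rig import readout, vision, manip gives the robot as it stands.
- The arm moves only by the shell command python3 -m handwheel 'ROWS' [FORCE]. ROWS is JSON, a list of rows, each a list of 3 entries, a list of its own where there are three numbers: the shift along the tool's x, y, z in mm, then the turn, a rotation vector about the tool's x, y, z in units of 6 degrees (1.0 is 6 degrees), then the closure, from -1 (fully open) to 1 (shut), so that 0 is half open. A call has 1 to 20 rows; each row shifts and turns the commanded pose from where the row before left it, along the tool's axes as they then stand; what a row does not reach is not made up. A row lasts 1/8 s, in which the tool goes at most 62.5 mm and 10.7 degrees, less where a joint would pass 70% of its speed; a pose out of reach is approached as far as the arm can. A call is refused whole if a number of a shift passes 62.5 or a number of a turn 1, either way. A call with a gripper value outside its range is refused whole. The fingers move at their own pace and stop on an object; FORCE is the grip in N (left out, the last holds). Time passes only in rows, so rows that do not move let the fingers close. It gives the time, the measured TCP pose, the force, the opening and the grip force at its end, in the units of the state.
- readout.get_state(): the state, without advancing time (a new reading comes with each control period).
- vision.get_image(name): name is "scene" or "top"; returns the picture (400x640x3 uint8, blue, green, red); there is no depth.
- vision.camera_params(name): a dict with "intrinsics" (3x3 intrinsics, pixels), "rvec" (rotation vector, rad) and "tvec" (3), from world to camera coordinates, as OpenCV has them. Camera axes: x right, y down, z forward; pixel columns grow to the right and rows downward; lengths in m; the calibration is good to about 2 mm. A picture is of the moment at which its call begins. camera_params takes no time and is no camera call.
- manip.sign_off(): hands the job in; it is judged then, once.
The state is a dict: "clock": time; "qpos": joint angles; "qd": joint speeds; "effort": joint torques, N m; "position": TCP position; "ee_rot": TCP orientation; "contact_force": force on the tool from outside, world axes, zero at the start; "moment": the same for the moment, N m; "width": finger opening in m; "gripper_force": force on a finger pad.
Only numpy, scipy, OpenCV 4.12 (cv2) and the standard library are available. Lean on these libraries where they do the work, as an engineer would, in place of code of your own. Each camera call takes 0.05 s, during which the arm holds its last target. There are 200 camera calls.

### The job

Take the grey seal cassette from the black viewing plate, put it down gently on the open apron of the pass-through lane, lengthwise, and slide it along the lane floor (never lifting it over) through the sprung one-way flap. Keep pushing, by feel, until it presses the sprung counter plunger at the lane's end about half-way in, never hard or to its bottom; then take the robot out so that the flap is shut behind the cassette, and leave the bottle, the jar and the rubber seal where they are.

Things in the scene. Friction and masses are not known exactly. Their poses are not given: they have to be found in the camera images.
- cassette_mid (a point): centre (half-way up) of the cassette, a grey plastic block 56 long (its x) x 44 wide (its y) x 36 high (its z, up), 0.25 kg (varies), its upright corners relieved (4 mm steps at both ends, so each end face is 36 wide), two thin white discs on top. Either end may go first. It starts on the viewing plate.
- plate: black viewing plate fixed on the bench, 240 (x) x 200 (y) x 12 high; origin at the centre of its underside
- lane: aluminium pass-through lane fixed on the bench; origin on the bench under the middle of the gate; +x = pushing direction, z up. Floor plate 4 thick, 124 wide, from x = -170 to 225 mm. Lane 50 wide inside (cassette has 3 play a side), open above, walls 6 thick, tops 38 above the bench. From x = 0 to 66 the +y wall stands back to y = 43 to house the open flap, then slants back to y = 25 at x = 90.
- apron (a point): centre of the lane's open apron, on its floor (4 mm above the bench), axes as the lane's, at x = -135 in the lane frame. The apron has no walls for 35 mm either way along x and is 124 wide; then (lane x = -100 to -70) the walls funnel from 84 to 50 apart.
- far_end (a point): middle of the lane's far end, on its floor, 225 mm beyond the gate. The grey counter (40 long, 48 wide, 36 high) stands in the lane before it with its plunger facing the gate; the free plunger face is anywhere from 130 to 160 mm beyond the gate, set differently every time and not measured: it must be felt.
- flap_panel (a joint): black flap across the lane at lane x = 0, 57 wide, top 37 above the bench, upright hinge at lane y = 36. 0 = shut, opens only to +x, to 1.5 rad. Sprung shut (0.06 N m + 0.05 per rad): the cassette opens it with up to about 6 N; it presses cassette and fingers to -y. It swings out to lane x = 60: the whole cassette must be beyond that for it to shut.
- plunger (a joint): round steel plunger (28 diameter, centre 22 above the bench) on the counter; 0 = free, grows in m as pressed to lane +x, bottoms at 0.010. It begins to give at 2.4 N and takes 1.2 N more per mm. It counts from 0.0025; beyond 0.0075 (about 11 N) is harmful. It springs back when released and moves the cassette back with it, which is fine.
- bottle: bystander: white plastic bottle, 52 diameter, 130 high, origin under its centre
- jar: bystander: amber jar with white lid, 56 diameter, 60 high, origin under its centre
- seal: bystander: black rubber ring, 56 outer diameter, 12 high, origin under its centre

How it is judged:
By the outcome, as a careful person would: the job done as asked, in the order asked, and still so for the second after the job is handed in, with the robot touching nothing.
It also fails if it takes over 66 s, if anything falls off the work surface, if the arm or the gripper's body presses on something with over 40 N, if the wrist force passes 120 N, or if a joint passes its speed limit or range.

## Working session

There is one attempt and no reset: what is moved stays moved. The work goes in short steps, Python scripts to look and compute and a shell command to move; the robot and the scene stay as the last step left them, time stands still between calls to the robot, and variables do not carry over. Pictures are saved under pics/ and viewed, at most 10 in all, crops included, and the job is handed in when it is done.

```bash
mkdir -p pics; ls
python3 - <<'E'
from rig import readout, vision
import cv2
for n in ("scene","top"):
    cv2.imwrite(f"pics/{n}0.png",vision.get_image(n)); print(n,vision.camera_params(n))
s=readout.get_state();print({k:s[k] for k in("clock","position","ee_rot","contact_force","width")})
E
```

```text
pics
scene {'intrinsics': array([[372.10587557,   0.        , 319.29759856],
       [  0.        , 372.10587557, 197.7664533 ],
       [  0.        ,   0.        ,   1.        ]]), 'rvec': array([ 1.66208029,  2.11541296, -0.66115154]), 'tvec': array([ 0.14277009, -0.41686756,  1.25952504])}
top {'intrinsics': array([[394.53165139,   0.        , 321.77740284],
       [  0.        , 394.53165139, 200.57014628],
       [  0.        ,   0.        ,   1.        ]]), 'rvec': array([ 2.14840714, -2.11563293,  0.21390018]), 'tvec': array([-0.00463431,  0.57173429,  0.88809022])}
{'clock': 0.1, 'position': array([0.14918214, 0.55477465, 0.19661392]), 'ee_rot': array([-1.97367983e-04,  1.31013988e-01,  9.91380179e-01, -7.98014916e-04]), 'contact_force': array([ 0.40256641,  0.63377266, -0.540762  ]), 'width': 0.08511173115958343}
```

View pics/top0.png

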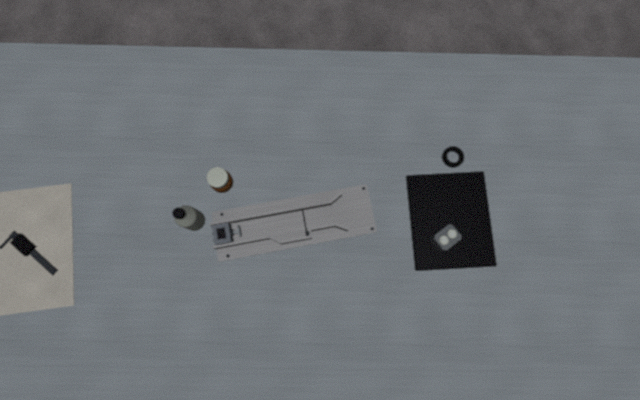

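View pics/scene0.png

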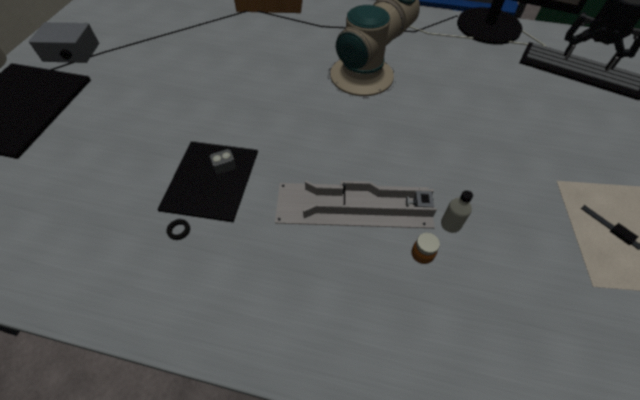

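The top view shows the lane running from the apron (about 374,208) to the counter (222,233), the flap at about (306,222), the cassette at (448,238), the seal at (453,157), the jar at (219,180) and the bottle at (187,217). I'll measure these next.

```bash
cat > h.py <<'E'
import numpy as np, cv2
from rig import vision, readout
from scipy.spatial.transform import Rotation as R
P={n:vision.camera_params(n) for n in("scene","top")}
def ray(n,px):
    p=P[n];r=cv2.Rodrigues(p["rvec"])[0]
    d=np.c_[np.atleast_2d(px).astype(float),np.ones(len(np.atleast_2d(px)))]@np.linalg.inv(p["intrinsics"]).T@r
    return -r.T@p["tvec"].ravel(),d
def onz(n,px,z):
    c,d=ray(n,px);return c+d*((z-c[2])/d[:,2:3])
def proj(n,X):
    p=P[n];return cv2.projectPoints(np.atleast_2d(X).astype(float),p["rvec"],p["tvec"],p["intrinsics"],None)[0][:,0]
E
python3 - <<'E'
from h import *
a=cv2.imread("pics/top0.png")
c=cv2.resize(a[180:265,205:380],None,fx=4.5,fy=4.5,interpolation=cv2.INTER_CUBIC)
cv2.imwrite("pics/lane_crop.png",c)
c=cv2.resize(a[215:260,425:475],None,fx=8,fy=8,interpolation=cv2.INTER_CUBIC)
cv2.imwrite("pics/cas_crop.png",cv2.convertScaleAbs(c,alpha=1.5))
g=cv2.cvtColor(a,cv2.COLOR_BGR2GRAY).astype(int); print("blue-red bench",a[120,300],"lane",a[215,350],a[205,365])
print(g[222:254:2,432:466:2])
print(onz("top",[[374,208],[222,233]],0.004),onz("top",[[448,238]],0.048))
# discs
m=((g>150)).astype(np.uint8);m[:215]=0;m[260:]=0;m[:,:425]=0;m[:,475:]=0
print(cv2.connectedComponentsWithStats(m)[2:])
E
```

```text
blue-red bench [133 126 121] lane [130 128 128] [130 126 131]
[[ 24  19  28  18  22  23  10   7  27  23  16  26  12  24  20  24  23]
 [ 21  21  17  23  25  24  16  32  56  65  46  19  18  25  25  20  22]
 [ 27  17  15  24  25  13  34  63  85  86  82  49  21  23  33  15  12]
 [ 27  21  26  17  26  44  76  92  89  96  96  83  45  23  23  24  23]
 [ 13  26  20  24  57  82  90  87 103 144 141 132  88  27  20  11  27]
 [ 18  16  29  67  89  88  87  88 136 149 158 155 114  62  20  15  23]
 [ 30  30  74  91  87  90  92  93 134 155 162 158 124  87  65  25  24]
 [ 34  54  87  92 105 134 142 119 118 150 159 147 114  89  81  35  19]
 [ 29  64  89  93 136 158 161 145 111 106 115 105  92  89  76  25  18]
 [ 27  47  81  97 141 156 161 158 126  93  91  92  85  72  50   9  31]
 [ 33  28  41  86 119 152 157 151 115  90  86  86  71  33  25  23  24]
 [ 21  28  19  60  90 118 129 117  95  92  83  58  28  23  15  18  26]
 [ 25  25  30  35  64  86  92  93  90  89  47  18  21  19  22  19  29]
 [ 34  33  25  29  41  79  86  91  76  43  22  26  21  31  10  16  15]
 [ 24  22  21  26  39  41  50  52  34  18  22  23  23  24  28  19  17]
 [ 27  20  17  30  25  25  28  14  23  20  20  30  23  25  22  28  24]]
[[ 0.5641054  -0.12778098  0.004     ]
 [ 0.49544953  0.24796947  0.004     ]] [[ 0.48753971 -0.29613605  0.048     ]]
(array([[     0,      0,    640,    400, 255942],
       [   449,    231,      7,      6,     29],
       [   442,    237,      5,      7,     29]], dtype=int32), array([[319.47090747, 199.49159185],
       [451.89655172, 233.44827586],
       [443.86206897, 239.75862069]]))
```

View pics/lane_crop.png

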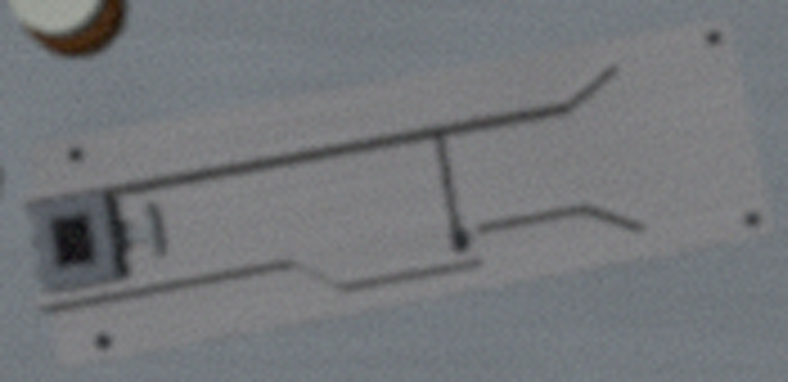

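View pics/cas_crop.png

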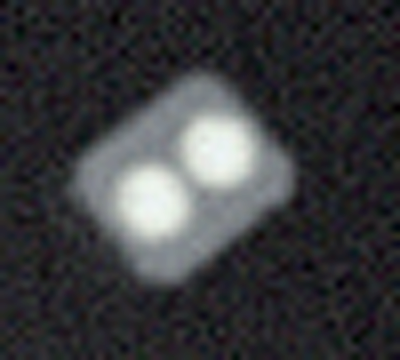

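The lane crop shows the floor plate, the shut flap at crop x ≈ 440–460, the plunger disc at about (155,230) and the counter at (75,240). The cassette crop shows both discs on the long axis, at full-image pixels (451.9,233.4) and (443.9,239.8).

```bash
cat > lanefit.py <<'E'
from h import *
from scipy.ndimage import gaussian_filter
from scipy.optimize import least_squares
a=np.mean([cv2.imread("pics/top0.png").astype(float)]+[vision.get_image("top").astype(float) for _ in range(6)],0)
br=gaussian_filter(a[...,0]-a[...,2],1.0)
m=((br<6)).astype(np.uint8);m[:180]=0;m[268:]=0;m[:,:205]=0;m[:,382:]=0
m=cv2.morphologyEx(m,cv2.MORPH_CLOSE,np.ones((9,9)));m=cv2.morphologyEx(m,cv2.MORPH_OPEN,np.ones((9,9)))
c=max(cv2.findContours(m,0,1)[0],key=cv2.contourArea)[:,0]
W=onz("top",c,0.004)[:,:2]
r=cv2.minAreaRect(W.astype(np.float32)); print("rect",r,"expect .395x.124")
b=cv2.boxPoints(r);print(b)
print("box px",proj("top",np.c_[b,np.full(4,.004)]).round(1))
E
python3 lanefit.py
python3 - <<'E'
from h import *
from scipy.ndimage import gaussian_filter
def comp(n,box,thr):
    g=np.mean([cv2.cvtColor(vision.get_image(n),6).astype(float) for _ in range(5)],0)
    x0,y0,x1,y1=box;m=np.zeros(g.shape,np.uint8);m[y0:y1,x0:x1]=g[y0:y1,x0:x1]>thr
    return g,m
g,m=comp("top",(425,215,475,260),125)
_,_,st,ce=cv2.connectedComponentsWithStats(m);print(st[1:,4],ce[1:])
D=onz("top",ce[1:],.048);print("discs",D,"dist",np.linalg.norm(D[0]-D[1]),"mid",D.mean(0),"ang",np.degrees(np.arctan2(*(D[0]-D[1])[[1,0]])))
_,m=comp("top",(425,215,475,260),55);c=max(cv2.findContours(m,0,1)[0],key=cv2.contourArea)[:,0]
print("outline",cv2.minAreaRect(onz("top",c,.048)[:,:2].astype(np.float32)))
g,m=comp("scene",(205,145,240,178),125)
_,_,st,ce=cv2.connectedComponentsWithStats(m);print("scene",st[1:,4],ce[1:],onz("scene",ce[1:],.048), proj("scene",D))
s=readout.get_state();print(s["clock"],R.from_quat(s["ee_rot"][[1,2,3,0]]).as_matrix().round(3))
E
```

```text
rect ((0.5258485078811646, 0.07345424592494965), (0.12457441538572311, 0.3970004916191101), 11.431684494018555) expect .395x.124
[[ 0.42545432  0.2556713 ]
 [ 0.5041396  -0.13345338]
 [ 0.6262427  -0.1087628 ]
 [ 0.5475574   0.2803619 ]]
box px [[217.1 261.7]
 [376.5 231.9]
 [366.3 183.7]
 [210.2 211.9]]
[57 56] [[451.66666667 233.43859649]
 [443.60714286 239.76785714]]
discs [[ 0.49850651 -0.30537763  0.048     ]
 [ 0.48319497 -0.28549493  0.048     ]] dist 0.025095116353776568 mid [ 0.49085074 -0.29543628  0.048     ] ang -52.40035708596686
outline ((0.49030372500419617, -0.2947174906730652), (0.04478183388710022, 0.05839195474982262), 36.564754486083984)
scene [6 8] [[225.5 154.5]
 [216.5 157.5]] [[ 0.48184289 -0.2870089   0.048     ]
 [ 0.4973529  -0.30621674  0.048     ]] [[216.62650493 157.87888773]
 [225.84220763 154.97445687]]
1.15 [[-0.966  0.26   0.   ]
 [ 0.26   0.966  0.   ]
 [-0.     0.    -1.   ]]
```

```bash
python3 -m handwheel '[[[-10,-13,0],[0,0,0],-1],[[-20,-26,0],[0,0,0],-1],[[-29,-39,0],[0,0,0],-1],[[-29,-39,0],[0,0,0],-1],[[-29,-39,0],[0,0,0],-1],[[-29,-39,0],[0,0,0],-1],[[-29,-39,0],[0,0,0],-1],[[-29,-39,0],[0,0,0],-1],[[-29,-39,0],[0,0,0],-1],[[-29,-39,0],[0,0,0],-1],[[-29,-39,0],[0,0,0],-1],[[-29,-39,0],[0,0,0],-1],[[-29,-39,0],[0,0,0],-1],[[-29,-39,0],[0,0,0],-1],[[-29,-39,0],[0,0,0],-1],[[-29,-39,0],[0,0,0],-1],[[-29,-39,0],[0,0,0],-1],[[-29,-39,0],[0,0,0],-1],[[-29,-39,0],[0,0,0],-1],[[-29,-36,0],[0,0,0],-1]]' 40
python3 -m handwheel '[[[0,0,0],[0,0,1],-1],[[0,0,0],[0,0,1],-1],[[0,0,0],[0,0,1],-1],[[0,0,0],[0,0,1],-1],[[0,0,0],[0,0,1],-1],[[0,0,0],[0,0,1],-1],[[0,0,0],[0,0,0.3],-1],[[0,0,0],[0,0,0],-1]]'
cat >> h.py <<'E'
def rel(t,yaw):
    "tool-frame shift (mm) and tool-z turn (units) from measured pose to t with tool y at yaw deg"
    s=readout.get_state();M=R.from_quat(np.array(s["ee_rot"])[[1,2,3,0]]).as_matrix()
    y=np.degrees(np.arctan2(M[1,1],M[0,1]));d=(y-yaw+90)%180-90
    print("t",round(s["clock"],2),"pos",np.round(s["position"],4),"yaw",round(y,2),"tilt",M[:2,2].round(4),"F",np.round(s["contact_force"],2),"shift",(M.T@(np.array(t)-s["position"])*1e3).round(1),"turn",round(d/6,3))
O=np.array([0.52585,0.07345]);U=np.array([-.1982,.9802]);V=np.array([-.9802,-.1982]);O=O-.0275*U
def lane(x,y,z):return np.r_[O+x*1e-3*U+y*1e-3*V,z*1e-3]
E
python3 - <<'E'
from h import *
rel([.4906,-.2955,.197],37)
a=vision.get_image("top");a=cv2.resize(a[175:270,200:385],None,fx=4.3,fy=4.3,interpolation=cv2.INTER_CUBIC)
def dl(pts,col):
    q=proj("top",[lane(*p) for p in pts]);q=((q-[200,175]+.5)*4.3).astype(int);cv2.polylines(a,[q.reshape(-1,1,2)],False,col,1)
dl([(-170,62,4),(225,62,4),(225,-62,4),(-170,-62,4),(-170,62,4)],(0,0,255))
dl([(-100,-42,38),(-70,-25,38),(225,-25,38)],(0,255,0));dl([(-100,42,38),(-70,25,38),(-5,25,38)],(0,255,0))
dl([(0,43,38),(66,43,38),(90,25,38),(225,25,38)],(0,255,0));dl([(0,36,37),(0,-21,37)],(255,0,0))
cv2.imwrite("pics/ov.png",a)
E
```

```text
clock: 3.65
position: [0.4899, -0.3026, 0.1974]
ee_rot: [-0.0, 0.132, 0.991, -0.0]
contact_force: [-0.2, -0.2, 0.6]
width: 0.0855
gripper_force: 0.0
clock: 4.65
position: [0.4901, -0.3008, 0.1975]
ee_rot: [-0.0, 0.445, 0.896, -0.0]
contact_force: [-0.2, -0.9, 0.3]
width: 0.0851
gripper_force: 0.0
t 4.65 pos [ 0.4901 -0.3008  0.1975] yaw 37.18 tilt [-0.0002  0.    ] F [-0.19 -0.86  0.26] shift [4.  3.6 0.5] turn 0.031
```

View pics/ov.png

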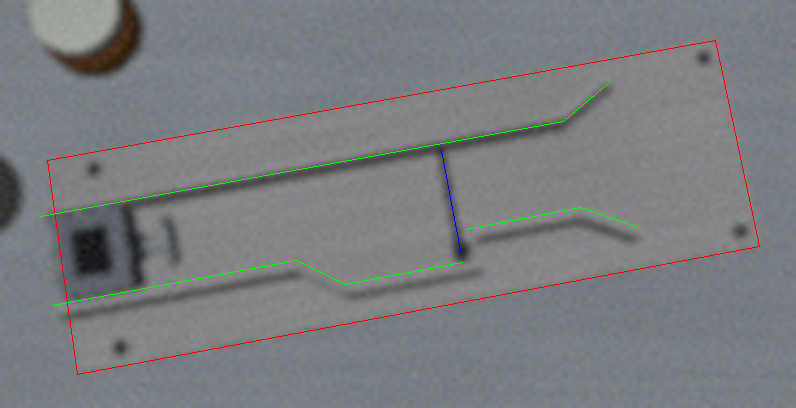

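The overlay fits the lane outline, walls and flap within about 1–2 mm. Next I descend on the cassette and grip it across its width.

```bash
python3 -m handwheel '[[[4,3.6,15],[0,0,0],-1],[[0,0,35],[0,0,0],-1],[[0,0,35],[0,0,0],-1],[[0,0,35],[0,0,0],-1],[[0,0,30],[0,0,0],-1],[[0,0,15],[0,0,0],-1],[[0,0,10],[0,0,0],-1],[[0,0,6.5],[0,0,0],-1],[[0,0,0],[0,0,0],-1],[[0,0,0],[0,0,0],0.2],[[0,0,0],[0,0,0],0.2],[[0,0,0],[0,0,0],0.2],[[0,0,0],[0,0,0],0.2],[[0,0,0],[0,0,0],0.2],[[0,0,0],[0,0,0],0.2]]' 30
python3 -c "
from h import *
rel([.4906,-.2955,.016],37)"
```

```text
clock: 6.58
position: [0.4912, -0.2954, 0.0159]
ee_rot: [-0.0, 0.445, 0.895, 0.0]
contact_force: [0.3, -0.2, 0.6]
width: 0.0342
gripper_force: 0.0
t 6.58 pos [ 0.4912 -0.2954  0.0159] yaw 37.14 tilt [0.     0.0001] F [ 0.3  -0.23  0.58] shift [ 0.3 -0.5 -0.1] turn 0.024
```

Run:
```python
from h import *
a=vision.get_image("scene");b=vision.get_image("top")
a=cv2.resize(a[110:230,140:280],None,fx=3,fy=3,interpolation=2);b=cv2.resize(b[190:270,400:500],None,fx=4.5,fy=4.5,interpolation=2)[:360]
cv2.imwrite("pics/g1.png",cv2.convertScaleAbs(np.hstack([a,b])[:, :800],alpha=1.5))
```

```text
(no output)
```

View pics/g1.png

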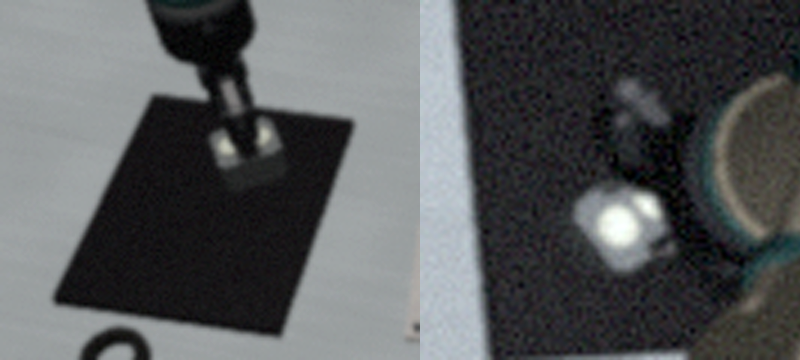

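The picture shows the cassette unmoved, with its discs at about (444,240) and (451,236) in the top view. The fingers appear over its top between the discs, so I'll project where they ought to be.

Run:
```python
from h import *
s=readout.get_state();p=np.array(s["position"]);y=np.array([np.cos(np.radians(37)),np.sin(np.radians(37)),0])
print({k:np.round(s[k],3) for k in("clock","width","gripper_force","effort","moment","qpos")})
for n in P:
    c=ray(n,[[0,0]])[0];print(n,"cam",c.round(3))
    for w in(.017,.022,.042):
        for sg in(1,-1):
            q=proj(n,[p+sg*w*y+[0,0,h] for h in(0,.032,.09)]);q=(q-[140,110])*3 if n=="scene" else (q-[400,190])*4.5+[420,0]
            print(w,sg,q.round(0).tolist())
```

```text
{'clock': np.float64(6.675), 'width': np.float64(0.034), 'gripper_force': np.float64(0.0), 'effort': array([ 0.0000e+00, -4.4995e+01, -1.8894e+01,  0.0000e+00,  1.0000e-03,
        0.0000e+00]), 'moment': array([ 0.042,  0.024, -0.02 ]), 'qpos': array([-0.663,  0.43 ,  1.765,  0.   ,  0.947, -1.311])}
scene cam [1.064 0.112 0.798]
0.017 1 [[256.0, 176.0], [249.0, 153.0], [234.0, 108.0]]
0.017 -1 [[246.0, 150.0], [239.0, 126.0], [224.0, 81.0]]
0.022 1 [[258.0, 180.0], [250.0, 157.0], [235.0, 112.0]]
0.022 -1 [[245.0, 146.0], [237.0, 123.0], [222.0, 77.0]]
0.042 1 [[264.0, 196.0], [256.0, 173.0], [242.0, 129.0]]
0.042 -1 [[239.0, 131.0], [232.0, 107.0], [217.0, 61.0]]
top cam [0.399 0.018 0.978]
0.017 1 [[595.0, 189.0], [614.0, 183.0], [651.0, 170.0]]
0.017 -1 [[634.0, 240.0], [655.0, 235.0], [695.0, 226.0]]
0.022 1 [[589.0, 182.0], [608.0, 175.0], [645.0, 162.0]]
0.022 -1 [[640.0, 247.0], [661.0, 243.0], [701.0, 234.0]]
0.042 1 [[566.0, 153.0], [584.0, 145.0], [619.0, 130.0]]
0.042 -1 [[664.0, 277.0], [685.0, 274.0], [727.0, 267.0]]
```

Run:
```python
from h import *
np.set_printoptions(linewidth=200)
f=lambda a:cv2.cvtColor(a,6).astype(int)
a=f(cv2.imread("pics/scene0.png"));b=f(vision.get_image("scene"))
print(a[146:176,206:240:1]);print(b[146:176,206:240:1])
```

```text
[[12 13 10 ... 87 92 95]
 [11 10 12 ... 56 64 65]
 [13 12 11 ... 26 30 32]
 ...
 [10 16 11 ... 12 14 13]
 [10  8 13 ... 11 11 11]
 [11 13 10 ...  8 10 11]]
[[16 15 13 ... 92 97 99]
 [10  9 10 ... 58 66 69]
 [14  9 13 ... 26 30 31]
 ...
 [16 11 12 ... 14 12 16]
 [11 13 10 ... 11 12 17]
 [16 11 13 ... 17 11 17]]
```

Run:
```python
from h import *
import sys
f=lambda a:cv2.cvtColor(a,6).astype(int)
a=f(cv2.imread("pics/scene0.png"));b=f(vision.get_image("scene"))
for r in range(146,176):
    print(r,' '.join('%3d'%v for v in a[r,207:238]),' | ',' '.join('%3d'%v for v in b[r,207:238]))
```

```text
146  13  10   9  16  12  11  13  14  13  13  14  18  20  21  23  27  29  35  36  36  47  50  52  56  64  67  68  71  78  82  87  |   15  13  12  11   9   8  13  21  30  49  64  71  67  55  37  27  23  29  33  38  46  54  56  59  67  70  71  73  79  86  91
147  10  12  12  11   9  11   8  14  13  15  16  13  10  10  13  11  16  16  17  15  18  22  24  24  29  34  34  35  44  52  56  |    9  12  11  10   7   9  15  27  33  43  59  60  56  46  30  17  14  15  14  19  21  24  26  26  32  36  36  38  48  53  59
148  12  11  14   9  11  15  13   9  12  10  14  12   9  11   9  13  11  17  19  23  28  23  19  12  12  16  16  17  23  22  26  |   10  12  12  12  10  14  19  25  25  31  39  40  34  31  21  13   7  10  16  26  30  24  19  16  17  14  17  18  20  24  27
149  13   9  11   8  13   6  11   5  11  12  14  10  11  12  15  20  21  30  38  46  51  44  35  27  16  13  15  15  11  12  14  |   11  12  12   8  15  13  15  12  16  20  22  24  21  18  16   7   1  10  24  44  54  46  37  26  13  17  10  10   9  14  11
150  11  11  12  10  13  11  13  14  13   7  14  14  18  24  32  37  45  54 
[... 5879 characters left out ...]
  15  16  13  11  12  10  11  12  12  13  13  10  14  11  12  |   15  13  10  12  14  15  10  16  17  17  19  21  20  18  20  17  15  16  14  11  13   9  14   8  11  12  15  12  13  14  13
174   8  13  16  16  12  11  14  10  13  13  18  15  13  15  12  15  14  12  12  12  16  11  10  10  13   9  11  12  11  13  11  |   13  14  12  14  13  14  14  11  13  14  17  18  16  16  16  13  13  14  13  15  12  17  16  12  12  14  14  10  11  14  12
175  13  10  10  14  15  13  13   9   8  16  13  13  14  13  12  15  15  17  12  13  15  11  11  16  13  13  12  16  16  13   8  |   12  15  15  15  12  10  13  17  12  14  14  15  13   7  14  15  14  14  15  12  14  14  12  11  12  13  15  13   7  10  15
```

Run:
```python
from h import *
f=lambda a:cv2.cvtColor(a,6).astype(int)
a=f(cv2.imread("pics/top0.png"));b=f(vision.get_image("top"))
for r in range(206,254):
    print(r,' '.join('%3d'%v for v in (a[r,430:468] if r>220 else [])),' | ',' '.join('%3d'%v for v in b[r,430:468]))
```

```text
206   |   27  19   5  31  20  26  25  14  19  16  29  14  26  30  21  30  33  25  29  34  26  24  23  21  28  20  25  28  19  15  20  13  22  19  15  20  18  29
207   |   32  16  24  26  16  26  24  30  17  22  22  26  16  32  35  43  37  43  38  25  23  22  19  25  29  22  28   3  12  30  21  25  28  19  25  26  12   7
208   |   28  26  22  27  32  21  20  23  30  21  13  20  22  39  43  61  65  57  47  29  23  29  18  16  17  24  24  17  28  33  16  23  26  20  18  22  29  21
209   |   22  27  19  21  29  20  15  24  19  31  24  15  21  41  60  71  66  67  55  36  28  25  23  20  28  18  15  24  25  20  28  25  12  21  23  11  23  22
210   |   20  23  24  18  24  15  19  11  21   9  23   9  25  38  53  67  65  65  58  49  41  38  35  30  21  30  26  25  27  25  16  23  14  28  27  29  26  12
211   |   30  26  24  27  32  30  29  27   7  11  16  21  29  32  39  53  62  55  60  54  50  58  36  26  24  14  20  24  24  23  22  19  31  20  23  17  13  23
212   |   20  34  20  20  23  21  28  10  20  16  23  12  28  33  30  43  51  60  59  57  58  59  44  30  14  21  25  20   6  25  20  
[... 10910 characters left out ...]
  17  29  18  18  31  27  33  19  24  19  16  22  22  22  15   6   4  15  25
252  12  23  27  20  20  26  17  24  30  30  25  22  25  17  28  24  14  28  23  23  20  27  20  19  30  17  23  13  25  16  22  21  28  19  24  23  28  19  |   22  32  26  25  20  28  25  17  24  27  28  24  28  18  28  27  25  26  20  25  19  24  27  24  25  30  25  20  23  31  23  22  17  24  13  16   7   6
253  19  28  26  19  20  23  28  35  18  20  28  25  16  24  23  15  17  21  24  19  24  24  29  23  17  26  26  15  27  21  22  27  19  27  23  16  28  19  |   31  26  35  20  29  32  26  29  31  25  28  24  26  17  20  28  22  22  27  14  28  24  31  34  23  20  27  20  26  21  18  24  32  23  17  12  17   2
```

Opening 34 mm with zero grip force means the 44 mm block isn't between the pads, and the tip shows no lower than its top edge at (222,162) in the scene view. I'll lift, move over bare bench, and check the true fingertip height against the readout.

```bash
python3 -m handwheel '[[[0,0,-25],[0,0,0],0.2],[[0,0,-25],[0,0,0],0.2],[[0,0,-10],[0,0,0],0.2],[[40,2,0],[0,0,0],0.2],[[48,3,0],[0,0,0],0.2],[[48,3,0],[0,0,0],0.2],[[48,3,0],[0,0,0],0.2],[[48,3,0],[0,0,0],0.2],[[0,0,0],[0,0,0],0.2]]'
python3 - <<'E'
from h import *
rel([.36,-.1,.076],37)
s=readout.get_state();p=np.array(s["position"]);o=[]
for n in P:
    a=vision.get_image(n);q=proj(n,[p,p+[0,0,.05]]);print(n,q.round(1))
    x,y=q[0].round().astype(int);x0=max(0,min(x-45,550));y0=max(0,min(y-60,300))
    c=cv2.resize(a[y0:y0+100,x0:x0+90],None,fx=4.4,fy=4.4,interpolation=2);print(x0,y0)
    for k,col in((0,(0,0,255)),(1,(0,255,0))):cv2.circle(c,tuple(((q[k]-[x0,y0]+.5)*4.4).astype(int)),3,col,-1)
    o.append(c)
cv2.imwrite("pics/tip.png",np.hstack(o))
E
```

```text
clock: 7.95
position: [0.3585, -0.0989, 0.0751]
ee_rot: [-0.002, 0.444, 0.896, 0.0]
contact_force: [1.3, -0.8, -0.1]
width: 0.0341
gripper_force: 0.0
t 7.95 pos [ 0.3585 -0.0989  0.0751] yaw 37.28 tilt [-0.0038  0.0023] F [ 1.3  -0.79 -0.11] shift [-1.8  0.5 -0.9] turn 0.047
scene [[305.3 127. ]
 [304.7 113.1]]
260 67
top [[366.8 293.4]
 [369.8 294.5]]
322 233
```

View pics/tip.png

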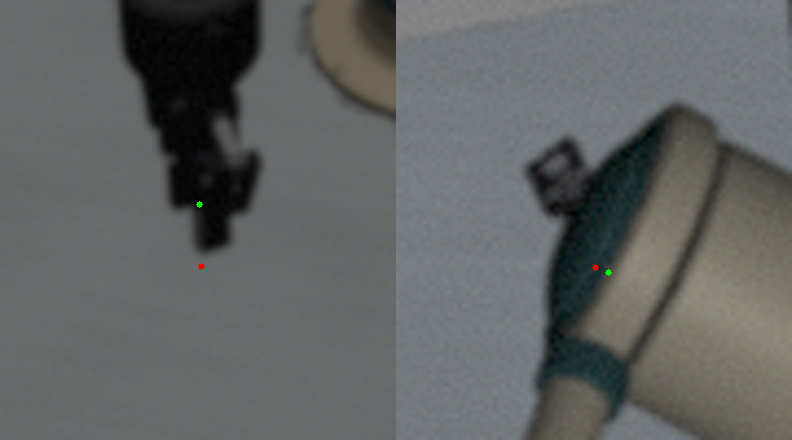

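The near fingertip shows at crop (213,248), about 10 px above where the readout puts it, so it sits roughly 36 mm higher. I'll check by feeling for the bench here.

```bash
python3 -m handwheel '[[[0,0,25],[0,0,0],0.2],[[0,0,25],[0,0,0],0.2],[[0,0,10],[0,0,0],0.2],[[0,0,5],[0,0,0],0.2],[[0,0,0],[0,0,0],0.2]]'
python3 -m handwheel '[[[0,0,2],[0,0,0],0.2],[[0,0,2],[0,0,0],0.2],[[0,0,2],[0,0,0],0.2],[[0,0,2],[0,0,0],0.2]]'
```

```text
clock: 8.68
position: [0.3628, -0.1025, 0.011]
ee_rot: [0.0, 0.445, 0.895, 0.0]
contact_force: [-0.3, 0.2, 0.7]
width: 0.0346
gripper_force: 0.0
clock: 9.18
position: [0.3623, -0.102, 0.0029]
ee_rot: [0.0, 0.445, 0.896, 0.0]
contact_force: [0.1, -0.3, 0.5]
width: 0.0343
gripper_force: 0.0
```

```bash
python3 -m handwheel '[[[0,0,2],[0,0,0],0.2],[[0,0,2],[0,0,0],0.2],[[0,0,2],[0,0,0],0.2],[[0,0,0],[0,0,0],0.2]]'
python3 -m handwheel '[[[0,0,2],[0,0,0],0.2],[[0,0,2],[0,0,0],0.2],[[0,0,2],[0,0,0],0.2],[[0,0,0],[0,0,0],0.2]]'
```

```text
clock: 9.68
position: [0.3621, -0.1019, -0.0033]
ee_rot: [-0.0, 0.445, 0.895, 0.0]
contact_force: [-0.7, 0.2, -0.7]
width: 0.0344
gripper_force: 0.0
clock: 10.18
position: [0.3621, -0.1019, -0.0093]
ee_rot: [-0.0, 0.445, 0.895, 0.0]
contact_force: [0.0, 0.3, -0.5]
width: 0.0343
gripper_force: 0.0
```

Run:
```python
from h import *
rel([.36,-.1,.0],37)
s=readout.get_state();p=np.array(s["position"])
a=vision.get_image("scene");q=proj("scene",[p,p+[0,0,.05]])
x,y=q[0].round().astype(int);x0,y0=x-45,y-60;print(x0,y0,q)
cv2.imwrite("pics/tip2.png",cv2.convertScaleAbs(cv2.resize(a[y0:y0+100,x0:x0+90],None,fx=5,fy=5,interpolation=2),alpha=1.6))
```

```text
t 10.18 pos [ 0.3621 -0.1019 -0.0093] yaw 37.14 tilt [-0.0004  0.0003] F [ 0.04  0.26 -0.53] shift [ 2.8 -0.5 -9.3] turn 0.024
260 89 [[304.86558684 148.75608693]
 [304.3026986  136.61892546]]
```

View pics/tip2.png

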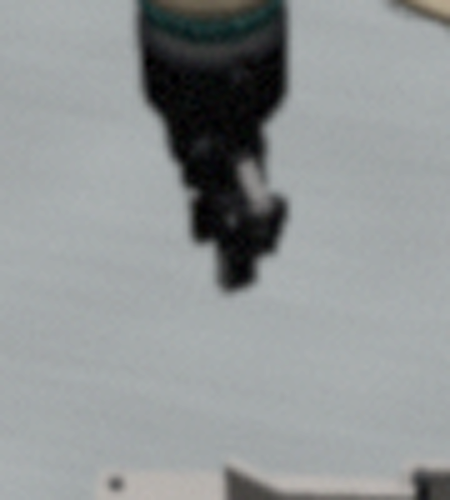

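The image shows the tip at crop (235,290), pixel (307,147), about 24 mm above the bench while the readout says −9 mm. So the readout is biased by about 33 mm along the tool. I'll find the exact figure by touch.

```bash
python3 -m handwheel '[[[0,0,4],[0,0,0],0.2],[[0,0,4],[0,0,0],0.2],[[0,0,4],[0,0,0],0.2],[[0,0,2],[0,0,0],0.2],[[0,0,0],[0,0,0],0.2]]'
for i in 1 2; do :; done; python3 -m handwheel '[[[0,0,1.5],[0,0,0],0.2],[[0,0,1.5],[0,0,0],0.2],[[0,0,0],[0,0,0],0.2]]'
```

```text
clock: 10.85
position: [0.3621, -0.1019, -0.0233]
ee_rot: [-0.0, 0.445, 0.896, 0.0]
contact_force: [-0.3, 0.3, -0.7]
width: 0.0339
gripper_force: 0.0
clock: 11.22
position: [0.3622, -0.102, -0.0262]
ee_rot: [-0.0, 0.445, 0.895, 0.0]
contact_force: [0.8, 0.5, -0.2]
width: 0.0343
gripper_force: 0.0
```

```bash
python3 -m handwheel '[[[0,0,1.5],[0,0,0],0.2],[[0,0,1],[0,0,0],0.2]]'
```

```text
clock: 11.48
position: [0.3623, -0.102, -0.0287]
ee_rot: [0.0, 0.445, 0.895, 0.0]
contact_force: [-1.1, -0.5, -0.6]
width: 0.0335
gripper_force: 0.0
```

```bash
python3 -m handwheel '[[[0,0,1],[0,0,0],0.2],[[0,0,1],[0,0,0],0.2]]'
```

```text
clock: 11.72
position: [0.3622, -0.102, -0.0307]
ee_rot: [-0.0, 0.445, 0.895, 0.0]
contact_force: [-0.4, -0.3, -1.3]
width: 0.0341
gripper_force: 0.0
```

```bash
python3 -m handwheel '[[[0,0,1],[0,0,0],0.2],[[0,0,1],[0,0,0],0.2]]'
```

```text
clock: 11.98
position: [0.3622, -0.102, -0.0327]
ee_rot: [-0.0, 0.445, 0.895, 0.0]
contact_force: [1.1, -0.5, -1.1]
width: 0.0341
gripper_force: 0.0
```

```bash
python3 -m handwheel '[[[0,0,1],[0,0,0],0.2]]'
```

```text
clock: 12.1
position: [0.3623, -0.102, -0.0337]
ee_rot: [-0.0, 0.445, 0.895, 0.0]
contact_force: [-0.2, -0.1, 0.7]
width: 0.0342
gripper_force: 0.0
```

```bash
python3 -m handwheel '[[[0,0,1],[0,0,0],0.2],[[0,0,1],[0,0,0],0.2]]'
```

```text
clock: 12.35
position: [0.3623, -0.102, -0.0348]
ee_rot: [-0.0, 0.445, 0.896, 0.0]
contact_force: [-4.3, 1.9, 25.5]
width: 0.0342
gripper_force: 13.1
```

```bash
python3 -m handwheel '[[[0,0,1],[0,0,0],0.2],[[0,0,1],[0,0,0],0.2]]'
```

```text
clock: 12.6
position: [0.3624, -0.102, -0.035]
ee_rot: [0.0, 0.445, 0.896, 0.0]
contact_force: [-9.0, 3.6, 54.7]
width: 0.0341
gripper_force: 27.8
```

```bash
python3 -m handwheel '[[[0,0,1],[0,0,0],0.2]]'
```

```text
clock: 12.72
position: [0.3624, -0.1021, -0.035]
ee_rot: [0.0, 0.445, 0.896, -0.0]
contact_force: [-11.6, 4.8, 69.9]
width: 0.0343
gripper_force: 35.1
```

The bench is at readout z ≈ −0.0346 with the 34 mm opening. I should have stopped one step earlier. I'm lifting off now and returning to the cassette with this correction.

```bash
python3 -m handwheel '[[[0,0,-10],[0,0,0],0.2],[[0,0,-35],[0,0,0],-1],[[0,0,-45],[0,0,0],-1],[[-40,-2,-10],[0,0,0],-1],[[-50,-3,0],[0,0,0],-1],[[-50,-3,0],[0,0,0],-1],[[-50,-3,0],[0,0,0],-1],[[-40,-3,0],[0,0,0],-1],[[0,0,0],[0,0,0],-1],[[0,0,0],[0,0,0],-1]]'
python3 - <<'E'
from h import *
g=np.mean([cv2.cvtColor(vision.get_image("scene"),6).astype(float) for _ in range(3)],0)
rel([.4906,-.2955,-.018],37)
E
```

```text
clock: 13.98
position: [0.4889, -0.2928, 0.0606]
ee_rot: [-0.001, 0.445, 0.895, 0.0]
contact_force: [-0.2, 0.6, -0.1]
width: 0.0855
gripper_force: 0.0
t 14.12 pos [ 0.4891 -0.2925  0.0613] yaw 37.18 tilt [-0.0009  0.001 ] F [-0.36  0.58 -0.59] shift [-3.4 -0.6 79.3] turn 0.03
```

```bash
python3 -m handwheel '[[[-3.4,-0.6,15],[0,0,0],-1],[[0,0,18],[0,0,0],-1],[[0,0,15],[0,0,0],-1],[[0,0,12],[0,0,0],-1],[[0,0,10],[0,0,0],-1],[[0,0,6],[0,0,0],-1],[[0,0,3],[0,0,0],-1],[[0,0,0],[0,0,0],0.2],[[0,0,0],[0,0,0],0.2],[[0,0,0],[0,0,0],0.2],[[0,0,0],[0,0,0],0.2],[[0,0,0],[0,0,0],0.2],[[0,0,0],[0,0,0],0.2]]' 30
```

```text
clock: 15.75
position: [0.492, -0.2971, -0.0171]
ee_rot: [0.001, 0.445, 0.895, -0.0]
contact_force: [0.1, 0.2, 4.5]
width: 0.044
gripper_force: 32.5
```

```bash
python3 -m handwheel '[[[0,0,-8],[0,0,0],0.2],[[0,0,-25],[0,0,0],0.2],[[0,0,-27],[0,0,0.6],0.2],[[0,0,0],[0,0,1],0.2],[[0,0,0],[0,0,1],0.2],[[0,0,0],[0,0,1],0.2],[[0,0,0],[0,0,0.7],0.2],[[0,0,0],[0,0,0],0.2]]'
python3 -c "
from h import *
print(lane(-135,0,0));rel(lane(-135,0,-25.1),11.43)"
```

```text
clock: 16.75
position: [0.4908, -0.2964, 0.0418]
ee_rot: [-0.001, 0.633, 0.774, -0.0]
contact_force: [0.5, -0.2, -2.5]
width: 0.0431
gripper_force: 31.7
[ 0.5580575 -0.0858325  0.       ]
t 16.75 pos [ 0.4908 -0.2964  0.0418] yaw 11.4 tilt [-0.0016  0.0012] F [ 0.51 -0.16 -2.53] shift [193.  107.7  67. ] turn -0.006
```

```bash
python3 -m handwheel '[[[15,8,0],[0,0,0],0.2],[[30,17,0],[0,0,0],0.2],[[37,20,0],[0,0,0],0.2],[[37,20,0],[0,0,0],0.2],[[37,21,0],[0,0,0],0.2],[[27,16,10],[0,0,0],0.2],[[10,5.7,15],[0,0,0],0.2],[[0,0,12],[0,0,0],0.2],[[0,0,10],[0,0,0],0.2],[[0,0,0],[0,0,0],0.2],[[0,0,0],[0,0,0],0.2]]'
python3 - <<'E'
from h import *
rel(lane(-135,0,-25.1),11.43)
a=vision.get_image("top");b=vision.get_image("scene");rel(lane(-135,0,-25.1),11.43)
cv2.imwrite("pics/pl.png",np.hstack([cv2.resize(a[165:265,300:400],None,fx=4,fy=4,interpolation=2),cv2.resize(b[140:240,260:360],None,fx=4,fy=4,interpolation=2)]))
E
```

```text
clock: 18.12
position: [0.5594, -0.0874, -0.0045]
ee_rot: [0.0, 0.634, 0.773, 0.0]
contact_force: [0.3, -0.1, -2.9]
width: 0.0437
gripper_force: 31.6
t 18.12 pos [ 0.5594 -0.0874 -0.0045] yaw 11.27 tilt [ 0.0005 -0.0002] F [ 0.29 -0.12 -2.86] shift [ 1.8 -1.  20.6] turn -0.026
t 18.23 pos [ 0.5596 -0.0871 -0.0041] yaw 11.29 tilt [ 0.0011 -0.0003] F [ 0.6  -0.81 -3.07] shift [ 1.6 -1.3 21. ] turn -0.023
```

View pics/pl.png

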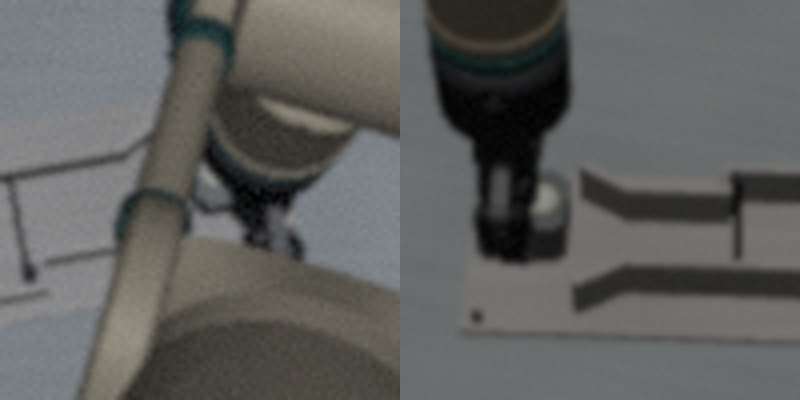

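The cassette hangs lengthwise over the apron at scene pixel (400,195), in front of the funnel. I'll lower it gently.

```bash
python3 -m handwheel '[[[1.6,-1.1,6],[0,0,0],0.2],[[0,0,6],[0,0,0],0.2],[[0,0,4],[0,0,0],0.2],[[0,0,2],[0,0,0],0.2],[[0,0,0.5],[0,0,0],0.2],[[0,0,0],[0,0,0],0.2]]'
```

```text
clock: 18.98
position: [0.5579, -0.0851, -0.0231]
ee_rot: [0.0, 0.634, 0.774, 0.0]
contact_force: [0.0, -0.5, -2.2]
width: 0.0437
gripper_force: 31.7
```

```bash
python3 -m handwheel '[[[0,0,0.7],[0,0,0],0.2],[[0,0,0.5],[0,0,0],0.2]]'
```

```text
clock: 19.23
position: [0.5579, -0.0852, -0.0242]
ee_rot: [0.0, 0.634, 0.773, 0.0]
contact_force: [-0.2, 0.7, -2.7]
width: 0.0435
gripper_force: 31.7
```

```bash
python3 -m handwheel '[[[0,0,0.6],[0,0,0],0.2],[[0,0,0.3],[0,0,0],0.2]]'
```

```text
clock: 19.48
position: [0.5578, -0.0851, -0.0251]
ee_rot: [-0.0, 0.634, 0.774, 0.0]
contact_force: [-1.6, 1.5, -0.3]
width: 0.0437
gripper_force: 32.0
```

```bash
python3 -m handwheel '[[[0,0,0.2],[0,0,0],0.2],[[0,0,0],[0,0,0],-0.4],[[0,0,0],[0,0,0],-0.4],[[0,0,0],[0,0,0],-0.4],[[0,0,-10],[0,0,0],-0.4],[[0,0,-30],[0,0,0],-0.4],[[0,0,-35],[0,0,0],-0.4],[[-25,0,0],[0,0,0],0.95],[[-35,0,0],[0,0,0],0.95],[[0,0,0],[0,0,0],1],[[0,0,0],[0,0,0],1]]'
python3 - <<'E'
from h import *
a=cv2.resize(vision.get_image("top")[180:265,205:385],None,fx=4.4,fy=4.4,interpolation=2)
b=cv2.resize(vision.get_image("scene")[150:235,260:440],None,fx=4.4,fy=4.4,interpolation=2)
rel(lane(-190,0,-19),11.43)
q=proj("top",[lane(-135+i,j,40) for i,j in((28,22),(28,-22),(-28,-22),(-28,22),(28,22))]);cv2.polylines(a,[((q-[205,180]+.5)*4.4).astype(int)],False,(0,0,255),1)
cv2.imwrite("pics/rel.png",np.vstack([a[:300],b[:300]]))
E
```

```text
clock: 20.85
position: [0.5692, -0.1435, 0.0498]
ee_rot: [-0.0, 0.634, 0.773, 0.0]
contact_force: [0.1, 0.2, -0.4]
width: -0.0001
gripper_force: 0.0
t 20.95 pos [ 0.5691 -0.143   0.0496] yaw 11.37 tilt [-0.0006  0.0007] F [-0.13 -0.89 -0.26] shift [ 3.2  0.5 68.6] turn -0.009
```

View pics/rel.png

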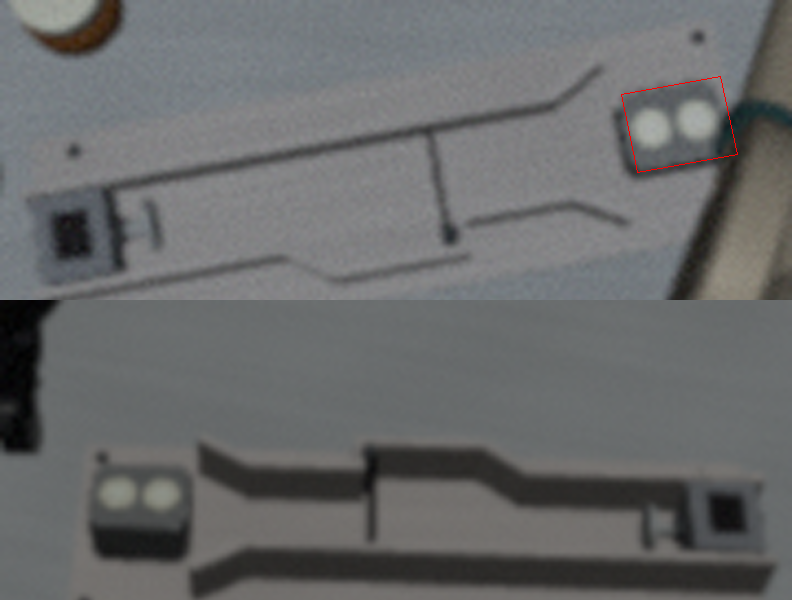

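The cassette lies lengthwise and centred on the apron at top-crop (672,125), matching the expected red box. Now I lower the shut fingers behind it and compute the plunger estimate.

```bash
python3 -m handwheel '[[[3,0.5,15],[0,0,0],1],[[0,0,20],[0,0,0],1],[[0,0,15],[0,0,0],1],[[0,0,10],[0,0,0],1],[[0,0,5],[0,0,0],1],[[0,0,3],[0,0,0],1],[[0,0,0],[0,0,0],1]]'
cat >> h.py <<'E'
def lp(n=1):
    s=readout.get_state();d=np.array(s["position"])[:2]-O;F=np.array(s["contact_force"])
    print("t %.2f lane x %.1f y %.1f z %.1f  F along %.2f lat %.2f up %.2f"%(s["clock"],d@U*1e3,d@V*1e3,s["position"][2]*1e3,F[:2]@U,F[:2]@V,F[2]))
E
python3 -c "
from h import *
rel(lane(-190,0,-19),11.43);lp()
w=onz('top',[[205+152/4.4,180+225/4.4]],.03)[0,:2]-O;print('plunger x,y',w@U,w@V)"
```

```text
clock: 21.82
position: [0.5697, -0.141, -0.0183]
ee_rot: [0.0, 0.634, 0.773, 0.0]
contact_force: [-0.8, 0.1, -0.2]
width: -0.0002
gripper_force: 0.0
t 21.82 pos [ 0.5697 -0.141  -0.0183] yaw 11.34 tilt [ 0.0004 -0.    ] F [-0.83  0.08 -0.24] shift [ 1.4 -0.5  0.7] turn -0.016
t 21.82 lane x -191.4 y -0.5 z -18.3  F along 0.24 lat 0.80 up -0.24
plunger x,y 0.15722157719730323 0.0021708498646060004
```

```bash
python3 -m handwheel '[[[5,-0.5,0],[0,0,0],1],[[5,0,0],[0,0,0],1],[[4,0,0],[0,0,0],1],[[4,0,0],[0,0,0],1],[[7,0,0],[0,0,0],1],[[7,0,0],[0,0,0],1],[[7,0,0],[0,0,0],1],[[7,0,0],[0,0,0],1],[[7,0,0],[0,0,0],1],[[7,0,0],[0,0,0],1],[[7,0,0],[0,0,0],1]]'; python3 -c "
from h import *
lp()"
```

```text
clock: 23.2
position: [0.5559, -0.0749, -0.0183]
ee_rot: [0.0, 0.634, 0.774, 0.0]
contact_force: [1.4, -2.0, 1.8]
width: -0.0
gripper_force: 1.1
t 23.20 lane x -123.9 y -0.0 z -18.3  F along -2.24 lat -0.93 up 1.83
```

```bash
python3 -m handwheel '[[[7,0,0],[0,0,0],1],[[7,0,0],[0,0,0],1],[[7,0,0],[0,0,0],1],[[7,0,0],[0,0,0],1],[[7,0,0],[0,0,0],1],[[7,0,0],[0,0,0],1],[[6,0,0],[0,0,0],1],[[6,0,0],[0,0,0],1],[[6,0,0],[0,0,0],1],[[6,0,0],[0,0,0],1]]'; python3 -c "
from h import *
lp()"
```

```text
clock: 24.45
position: [0.5443, -0.0114, -0.0182]
ee_rot: [0.002, 0.633, 0.774, 0.0]
contact_force: [2.7, -6.2, -0.5]
width: 0.0003
gripper_force: 3.3
t 24.45 lane x -59.3 y -1.2 z -18.2  F along -6.57 lat -1.42 up -0.47
```

```bash
python3 -m handwheel '[[[6,0,0],[0,0,0],1],[[6,0,0],[0,0,0],1],[[6,0,0],[0,0,0],1],[[6,0,0],[0,0,0],1],[[6,0,0],[0,0,0],1],[[6,0,0],[0,0,0],1],[[6,0,0],[0,0,0],1],[[6,0,0],[0,0,0],1]]'; python3 -c "
from h import *
lp()"
```

```text
clock: 25.45
position: [0.5331, 0.0369, -0.0184]
ee_rot: [-0.0, 0.634, 0.774, -0.0]
contact_force: [0.9, -3.5, 0.7]
width: 0.0003
gripper_force: 2.0
t 25.45 lane x -9.8 y 0.1 z -18.4  F along -3.59 lat -0.24 up 0.71
```

Flap contact felt as expected (6.6 N, then easing). Pushing on.

```bash
python3 -m handwheel '[[[6,0,0],[0,0,0],1],[[6,0,0],[0,0,0],1],[[6,0,0],[0,0,0],1],[[6,0,0],[0,0,0],1],[[6,0,0],[0,0,0],1],[[6,0,0],[0,0,0],1],[[6,0,0],[0,0,0],1],[[6,0,0],[0,0,0],1],[[6,0,0],[0,0,0],1],[[5,0,0],[0,0,0],1],[[5,0,0],[0,0,0],1],[[0,0,0],[0,0,0],1]]'; python3 -c "
from h import *
lp()"
```

```text
clock: 26.95
position: [0.5207, 0.1, -0.0184]
ee_rot: [-0.0, 0.634, 0.774, 0.0]
contact_force: [1.4, 0.4, -0.5]
width: -0.0002
gripper_force: 1.0
t 26.95 lane x 54.5 y -0.2 z -18.4  F along 0.11 lat -1.50 up -0.45
```

```bash
python3 -m handwheel '[[[3,0,0],[0,0,0],1],[[3,0,0],[0,0,0],1],[[3,0,0],[0,0,0],1],[[2,0,0],[0,0,0],1]]'; python3 -c "
from h import *
lp()"
```

```text
clock: 27.45
position: [0.518, 0.1102, -0.0184]
ee_rot: [-0.0, 0.634, 0.774, -0.0]
contact_force: [0.9, -3.0, 0.8]
width: -0.0
gripper_force: 1.1
t 27.45 lane x 65.1 y 0.5 z -18.4  F along -3.14 lat -0.32 up 0.81
```

```bash
python3 -m handwheel '[[[2,0,0],[0,0,0],1],[[2,0,0],[0,0,0],1],[[2,0,0],[0,0,0],1],[[2,0,0],[0,0,0],1]]'; python3 -c "
from h import *
lp()"
```

```text
clock: 27.95
position: [0.5169, 0.118, -0.0184]
ee_rot: [-0.0, 0.634, 0.774, -0.0]
contact_force: [0.1, -2.7, 1.8]
width: -0.0001
gripper_force: 1.1
t 27.95 lane x 72.9 y -0.1 z -18.4  F along -2.64 lat 0.43 up 1.82
```

```bash
python3 -m handwheel '[[[2,0,0],[0,0,0],1],[[2,0,0],[0,0,0],1],[[2,0,0],[0,0,0],1]]'; python3 -c "
from h import *
lp()"
```

```text
clock: 28.32
position: [0.5158, 0.1238, -0.0184]
ee_rot: [-0.0, 0.634, 0.774, -0.0]
contact_force: [0.9, -2.9, 0.5]
width: 0.0001
gripper_force: 1.1
t 28.32 lane x 78.9 y -0.1 z -18.4  F along -3.03 lat -0.35 up 0.46
```

```bash
python3 -m handwheel '[[[1.5,0,0],[0,0,0],1],[[1.5,0,0],[0,0,0],1]]'; python3 -c "
from h import *
lp()"
```

```text
clock: 28.58
position: [0.5152, 0.1268, -0.0185]
ee_rot: [-0.0, 0.634, 0.774, -0.0]
contact_force: [0.6, -2.2, 0.7]
width: 0.0001
gripper_force: 1.0
t 28.57 lane x 81.9 y -0.1 z -18.5  F along -2.30 lat -0.18 up 0.69
```

```bash
python3 -m handwheel '[[[1,0,0],[0,0,0],1],[[1,0,0],[0,0,0],1]]'; python3 -c "
from h import *
lp()"
```

```text
clock: 28.82
position: [0.5148, 0.1287, -0.0184]
ee_rot: [-0.0, 0.634, 0.774, -0.0]
contact_force: [0.0, -2.4, 1.3]
width: 0.0002
gripper_force: 1.0
t 28.82 lane x 83.8 y -0.1 z -18.4  F along -2.36 lat 0.45 up 1.26
```

```bash
python3 -m handwheel '[[[1,0,0],[0,0,0],1],[[1,0,0],[0,0,0],1]]'
```

```text
clock: 29.08
position: [0.5145, 0.1307, -0.0184]
ee_rot: [-0.0, 0.634, 0.774, 0.0]
contact_force: [0.7, -1.5, 0.9]
width: 0.0001
gripper_force: 0.9
```

```bash
python3 -m handwheel '[[[1,0,0],[0,0,0],1],[[1,0,0],[0,0,0],1]]'
```

```text
clock: 29.32
position: [0.514, 0.1326, -0.0185]
ee_rot: [-0.0, 0.634, 0.774, -0.0]
contact_force: [0.1, -1.0, 1.2]
width: 0.0002
gripper_force: 0.9
```

```bash
python3 -m handwheel '[[[1,0,0],[0,0,0],1],[[1,0,0],[0,0,0],1]]'
```

```text
clock: 29.58
position: [0.5137, 0.1346, -0.0184]
ee_rot: [-0.0, 0.634, 0.774, 0.0]
contact_force: [0.9, -2.2, -0.5]
width: 0.0002
gripper_force: 0.9
```

```bash
python3 -m handwheel '[[[1,0,0],[0,0,0],1],[[0.5,0,0],[0,0,0],1]]'
```

```text
clock: 29.82
position: [0.5135, 0.1355, -0.0184]
ee_rot: [0.0, 0.633, 0.774, -0.0]
contact_force: [-0.0, -4.0, -0.1]
width: -0.0001
gripper_force: 2.2
```

Plunger contact felt. I'll press in small steps.

```bash
python3 -m handwheel '[[[0.7,0,0],[0,0,0],1],[[0.7,0,0],[0,0,0],1],[[0.6,0,0],[0,0,0],1]]'; python3 -c "
from h import *
lp()"
```

```text
clock: 30.2
position: [0.5132, 0.1372, -0.0184]
ee_rot: [0.0, 0.634, 0.774, -0.0]
contact_force: [1.2, -6.7, -0.2]
width: -0.0002
gripper_force: 3.2
t 30.20 lane x 92.5 y -0.3 z -18.4  F along -6.78 lat 0.15 up -0.20
```

```bash
python3 -m handwheel '[[[0.7,0,0],[0,0,0],1],[[0.7,0,0],[0,0,0],1],[[0.7,0,0],[0,0,0],1],[[0,0,0],[0,0,0],1]]'; python3 -c "
from h import *
lp()"
```

```text
clock: 30.7
position: [0.5129, 0.1387, -0.0184]
ee_rot: [0.001, 0.633, 0.774, -0.001]
contact_force: [1.2, -8.3, 0.2]
width: 0.0001
gripper_force: 3.9
t 30.70 lane x 94.0 y -0.2 z -18.4  F along -8.37 lat 0.43 up 0.23
```

```bash
python3 -m handwheel '[[[0.7,0,0],[0,0,0],1],[[0.7,0,0],[0,0,0],1],[[0.4,0,0],[0,0,0],1],[[0,0,0],[0,0,0],1],[[0,0,0],[0,0,0],1]]'; python3 -c "
from h import *
lp()"
```

```text
clock: 31.32
position: [0.5126, 0.1399, -0.0184]
ee_rot: [0.001, 0.633, 0.774, -0.001]
contact_force: [1.2, -9.4, 0.8]
width: -0.0
gripper_force: 4.8
t 31.32 lane x 95.3 y -0.2 z -18.4  F along -9.45 lat 0.73 up 0.79
```

Pressed to about 4.6 mm, which is half-way. Now I ease back slightly and lift straight out. The fingers stand beyond the flap's swing.

```bash
python3 -m handwheel '[[[-1,0,0],[0,0,0],1],[[-1,0,0],[0,0,0],1],[[-1.5,0,0],[0,0,0],1],[[-1.5,0,0],[0,0,0],1],[[-1.5,0,0],[0,0,0],1],[[-1.5,0,0],[0,0,0],1],[[0,0,-4],[0,0,0],1],[[0,0,-10],[0,0,0],1],[[0,0,-20],[0,0,0],1],[[0,0,-30],[0,0,0],1],[[0,0,-40],[0,0,0],1],[[0,0,-40],[0,0,0],1],[[0,0,-30],[0,0,0],1],[[-30,-20,0],[0,0,0],1],[[-50,20,0],[0,0,0],1],[[-50,40,0],[0,0,0],1],[[-50,50,0],[0,0,0],1],[[-50,50,0],[0,0,0],1],[[-40,50,0],[0,0,0],1],[[0,0,0],[0,0,0],1]]'
python3 - <<'E'
from h import *
lp()
a=vision.get_image("top");g=cv2.cvtColor(a,6)
m=(g>140).astype(np.uint8);m[:190]=0;m[265:]=0;m[:,:210]=0;m[:,380:]=0
n,_,st,ce=cv2.connectedComponentsWithStats(m)
for s,c in zip(st[1:],ce[1:]):
    if s[4]>15:
        w=onz("top",[c],.04)[0,:2]-O;print(s[4],c,(w@U*1e3).round(1),(w@V*1e3).round(1))
# flap line brightness: shut position vs neighbours
for x in(-12,-6,0,6,12): print(x,[int(g[int(round(v)),int(round(u))]) for u,v in proj("top",[lane(x,y,36) for y in(-18,-8,2,12,22)])])
# bystanders: changes vs start
d=cv2.absdiff(cv2.GaussianBlur(g,(5,5),0),cv2.GaussianBlur(cv2.cvtColor(cv2.imread("pics/top0.png"),6),(5,5),0))
for n,(x,y) in dict(bottle=(187,217),jar=(219,180),seal=(453,157)).items():print(n,d[y-15:y+15,x-15:x+15].max())
E
```

```text
clock: 33.83
position: [0.7403, -0.0854, 0.1537]
ee_rot: [0.0, 0.635, 0.773, 0.0]
contact_force: [-1.4, 0.4, 0.0]
width: -0.0001
gripper_force: 0.0
t 33.83 lane x -170.7 y -178.7 z 153.7  F along 0.67 lat 1.33 up 0.03
577 [267.0017331  207.63431542] 82.5 -40.5
537 [283.78957169 226.76163873] 50.6 12.4
63 [255.04761905 225.44444444] 117.3 -3.2
64 [244.625    227.234375] 142.3 -3.4
38 [241.05263158 239.73684211] 155.1 24.4
363 [262.6446281  247.78512397] 108.0 52.5
-12 [132, 114, 68, 72, 72]
-6 [127, 143, 129, 80, 68]
0 [103, 92, 88, 81, 91]
6 [132, 132, 132, 144, 143]
12 [136, 139, 141, 138, 141]
bottle 16
jar 20
seal 16
```

```bash
python3 -c "
from rig import manip
print(manip.sign_off())"
```

```text
the job is handed in; nothing more can be done
None
```

I slid the cassette through the flap and pressed the plunger in by about 4.6 mm by feel, then took the robot out; the flap looks shut, the bottle, jar and seal look unmoved, and I handed it in at about 34 s. One blemish: the TCP readout was about 3 cm too low, so I felt for the bench to correct it, and the fingertips pressed it with up to 70 N, over the 40 N limit set for the arm and gripper body (not clearly the fingers).

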